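# Rock a stuck tube block out of the dry-bath heater

### The job

Lift the blue cover off the small white dry-bath heater and hang it by its wire loop on the hook of the stand. Then take the aluminium tube block that was under it by its black handle and, while it is still in its well, rock it clearly to the heater's left, then to its right, and so on (several degrees each way) to work it out of the sprung cheeks that grip it, without snatching it up high. Finish still holding it in the gripper, still and upright, about 2 cm clear above the well it came from, with the cover left hanging and the bottles left alone.

Things in the scene. Friction and masses are not known exactly. Their poses are not given: they have to be found in the camera images.
- heater: white dry-bath heater, fixed, 130 (x) x 110 (y) x 60 mm high, dark display on its front (-x) side. Origin: centre of its underside; z up, +y its left (seen by one facing +x). In the middle of its top is a well 56 (x) x 60 (y) mm, floor 33 mm above the bench
- well_mouth (a point): centre of the well's mouth, on the heater's top, 60 mm above the bench. The block is out of the sprung cheeks when raised about 20 mm from its seat, and its underside is level with this point when raised 27 mm
- cheek_left (a joint): outward travel (m, -0.0015 to 0.007) of the sprung steel cheek that grips the block from the heater's left (+y): a level rod along x, 10 mm thick, axis 52 mm above the bench, touching the block's side 26 mm from the heater's middle, with about 22 N, 1.8 N more per mm. Both cheeks together resist a straight pull with 20 to 30 N
- cheek_right (a joint): the same for the cheek on the right (-y). Tilting the block about the heater's x axis, pivoting where the left cheek touches it, then where the right one does, and so on in turn, walks it up: its middle rises 26 mm per rad of tilt change, about 3 mm per 0.12 rad
- block: aluminium tube block 50 (x) x 52 (y) x 40 mm high, about 0.3 kg, with a black upright handle in the middle of its top, 20 (x) x 18 (y) mm, top 75 mm above the block's underside. Origin: centre of its underside; z up. It starts seated in the heater's well, axes as the heater's, underside 33 mm above the bench, hidden under the cover. It can tilt about 0.15 rad either way about x in the well
- block_grip (a point): point on the block's handle axis, 62 mm above the block's underside (13 mm below the handle's top, 22 mm above the block's top face); grip across y here
- cover: loose blue plastic cover, an upside-down box 72 x 72 x 56 mm, walls 3 mm, about 80 g, over the block on the heater's top, 60 mm above the bench. Origin: centre of its lower rim; z up. On top a white grip stub 16 (x) x 36 (y) mm, 56 to 80 mm above the rim; on it a steel wire loop, 6 mm wire, upright in the cover's y-z plane, topmost point 117 mm above the rim
- cover_grip (a point): middle of the white grip stub, 68 mm above the cover's rim, 12 mm above the cover's top; grip across y (36 mm), keeping the fingertips above the cover's top
- cover_eye (a point): centre of the loop's hole, 96 mm above the cover's rim; the hole is 26 mm wide (y) and 31 mm high, open along the cover's x
- hook_stand: steel stand fixed to the bench: round base 90 mm across, 13 mm high, post 12 mm thick at its centre. Origin: centre of the base's underside. From the post, 170 mm above the bench, a bar 7 mm thick runs level along -x for 82 mm, then turns up 12 mm at the tip. Nothing stands higher than the tip
- hook_seat (a point): point on the axis of the hook's bar, 55 mm from the post, 170 mm above the bench; axes as the stand's (bar along x, its free end towards -x). The hung loop may lie anywhere along the bar; hung, the loop's centre is about 12 mm below the bar's axis
- hook_tip (a point): upturned free end of the hook, 90 mm from the post, 182 mm above the bench (the wire's rounded end stands 3.5 mm higher)
- stain_blue: dropper bottle with blue stain, 37 mm across, 98 mm high; origin: centre of its underside. Leave alone
- brown_bottle_2: brown bottle with white cap, 60 mm across, 124 mm high; origin: centre of its underside. Leave alone
- immersion_oil: small dark bottle with black cap, 29 mm across, 62 mm high; origin: centre of its underside. Leave alone
Not all that is in view belongs to the job. What is shaped like the heater but orange is not meant.

How it is judged:
By the outcome, as a careful person would: the job done as asked, in the order asked, and still so for the second after the job is handed in, while the arm keeps its last pose, push and grip.
It also fails if it takes over 51 s, if anything falls off the work surface, if the arm or the gripper's body presses on something with over 40 N, if the wrist force passes 120 N, or if a joint passes its speed limit or range.

### The arm

A 6-joint arm with a two-finger parallel gripper is mounted at the origin on a cart in front of the work surface, level with it; the furniture and walls round the work are solid. World frame = base frame: x ahead of the robot, y to its left, z up, the work surface at z = 0. Lengths are in m, angles in rad, forces in N, time in s.
With the tool pointing down it reaches from about 0.375 to 0.825 m from the base axis. Payload 5.5 kg.
Tool frame: the origin (TCP) lies midway between the tips of the shut fingers; the grasp point (between the pads) lies 19 mm behind it; z points along the fingers, y is the line along which they close (so a half turn about z gives the same grasp; the last joint's range is limited). The gripper opens to 85 mm and grips with 20 to 120 N. Pads are 22 mm wide; open, the fingers measure 114 mm over their backs; the gripper's body (76 mm by 85 mm) begins 54 mm behind the grasp point. The pads swing forward as they close: fully open they stand 13 mm farther back than shut.
Start: joints at [-1.295, 0.314, -0.047, 1.21, 0, 1.571], TCP at [0.163, -0.577, 0.231] pointing down, gripper open.
Joint ranges: [-2.67, 2.67], [-0.69, 1.73], [-1.03, 1.25], [-2.08, 2.16], [-1.42, 1.45], [-3.14, 3.14]. Speed limits (rad/s): [2.39, 2.39, 3.01, 3.14, 3.14, 3.14].

### API

Orientations are given as a 3x3 rotation matrix whose columns are the frame's x, y, z axes.
In Python, from station import * gives the robot as it stands.
- The arm moves only by the tool arm_command, never from a script. Its argument "motion" is a list of rows, each a list of 3 entries, a list of its own where there are three numbers: the shift along the tool's x, y, z in m, then the turn, a rotation vector about the tool's x, y, z in degrees, then the closure, from -1 (fully open) to 1 (shut). In form: [[[dx, dy, dz], [rx, ry, rz], claw], ...]. A call has exactly 10 rows; each row is the pose to reach, as a shift and turn from the pose commanded when the call began, along the tool's axes at that moment; what a row does not reach only later rows make up. A row lasts 1/10 s, in which the tool goes at most 50 mm and 8.59 degrees, less where a joint would pass 70% of its speed; a pose out of reach is approached as far as the arm can. A call with a gripper value outside its range is refused whole. The fingers move at their own pace and stop on an object; the grip force is fixed at half the most. Time passes only in rows, so rows that repeat a pose let the fingers close, or fill a call up. It gives the time, the measured TCP pose, the force, the opening and the grip force at its end, in the units of the state.
- get_state(): the state, without advancing time (a new reading comes with each control period).
- camera(name): name is "side" or "top" or "wrist"; returns a dict with "img" (384x512x3 uint8, blue, green, red), "depth" (384x512 float32, m along the optical axis (not along the pixel's ray), 0 where there is no reading), "vfov" (degrees; the focal length in pixels is half the picture's height over the tangent of half this angle, whatever the lens; pixels are square), "cx", "cy" (the principal point, pixels), "rvec" (rotation vector, rad) and "tvec" (3), from world to camera coordinates, as OpenCV has them. Camera axes: x right, y down, z forward; pixel columns grow to the right and rows downward; lengths in m; the calibration is good to about 2 mm. The wrist camera is an equidistant fisheye: a pixel r from the principal point sees the ray r / f radians off the axis. A picture is of the moment at which its call begins.
- sign_off(): hands the job in; it is judged then, once.
Trained networks look in a picture, given as the dict that the camera call returned (one of the last four; its "shot" number tells which), for a name from the list of things; names that differ only in an ending like _2 or _b are one class to them, and where a whole thing is asked for, a point or a joint stands for the part that bears it (a point fixed in the world has none). Each returns a list of dicts, best first, with "conf" (0 to 1); they miss things now and then, are a little off and sometimes report something else, mostly with a low value. They report only what shows in the picture. A call takes as long as a camera call. They do not tell look-alikes from the thing itself.
- spot_in(picture, label): "position" ([x, y, z] in m, in the coordinates of the camera as it stood for that picture, good to about 4 mm: the middle of the surface that is visible of it).
- outline_of(picture, label): "region" (384x512 bool, what is visible of it).
- spot_point(picture, label): "position" ([x, y, z] in m, in the coordinates of the camera as it stood for that picture, good to about 4 mm: a listed point, or the origin of a listed thing).
The state is a dict: "time": time; "q": joint angles; "joint_vel": joint speeds; "effort": joint torques, N m; "tcp_pos": TCP position; "tcp_rot": TCP orientation; "contact_force": force on the tool from outside, world axes, zero at the start; "torque": the same for the moment, N m; "finger_gap": opening from 0.0 (shut) to 1.0 (fully open); "grasp_force": force on a finger pad.
Only numpy, scipy, OpenCV 4.12 (cv2) and the standard library are available. Lean on these libraries where they do the work, as an engineer would, in place of code of your own. Each camera call takes 0.05 s, during which the arm holds its last target. There are 200 camera calls.

## Working session

There is one attempt and no reset: what is moved stays moved. The work goes in short steps, Python scripts to look and compute and a tool call to move; the robot and the scene stay as the last step left them, time stands still between calls to the robot, and variables do not carry over. Pictures are saved under pics/ and viewed, at most 10 in all, crops included, and the job is handed in when it is done.

Besides the shell and the picture viewer there is one more tool, called after "Emit:" in YAML: its name, and indented under it one key for each argument. arm_command: Moves the arm, as the interface text tells. Its arguments: {"type":"object","properties":{"motion":{"type":"array","items":{"type":"array"}}},"required":["motion"]}

```bash
mkdir -p pics
cat > h.py <<'E'
from station import *
import numpy as np, cv2
def w(c,p):
    R=cv2.Rodrigues(np.array(c["rvec"],float))[0]
    return R.T@(np.array(p,float)-np.array(c["tvec"],float).ravel())
def look(c,names,fn=spot_point):
    for n in names:
        for d in fn(c,n)[:3]: print(n,round(d["conf"],2),w(c,d["position"]).round(4))
def cloud(c):
    f=192/np.tan(np.radians(c["vfov"])/2); d=c["depth"]
    v,u=np.mgrid[:384,:512]
    P=np.stack([(u-c["cx"])/f*d,(v-c["cy"])/f*d,d],-1)
    R=cv2.Rodrigues(np.array(c["rvec"],float))[0]
    return (P-np.array(c["tvec"],float).ravel())@R
E
python3 - <<'E'
from h import *
s=get_state();print(s["tcp_pos"],s["tcp_rot"],s["time"])
ims=[]
for n in ["top","side"]:
    c=camera(n);ims.append(c["img"]);print(n)
    look(c,["heater","well_mouth","cover","cover_grip","cover_eye","hook_stand","hook_seat","hook_tip","stain_blue","brown_bottle_2","immersion_oil"])
    np.savez(n,**{k:np.array(v) for k,v in c.items()})
cv2.imwrite("pics/a.png",cv2.resize(np.vstack(ims),(0,0),fx=.78,fy=.78))
E
```

```text
[ 0.16324428 -0.57677344  0.23043667] [[ 9.62207379e-01  2.72317427e-01 -4.22066659e-04]
 [ 2.72317751e-01 -9.62205994e-01  1.63327823e-03]
 [ 3.86550562e-05 -1.68648861e-03 -9.99998577e-01]] 0.0
top
heater 0.97 [ 0.4165 -0.1834 -0.0038]
heater 0.75 [0.5661 0.0076 0.0013]
heater 0.73 [ 0.4201  0.4089 -0.0089]
well_mouth 0.93 [0.5607 0.003  0.0603]
well_mouth 0.92 [0.4255 0.4085 0.0506]
well_mouth 0.62 [ 0.4182 -0.1834  0.0533]
cover 0.79 [0.5649 0.0026 0.0574]
cover_grip 0.59 [5.589e-01 3.000e-04 1.278e-01]
cover_grip 0.27 [ 0.7837 -0.1244  0.0017]
cover_eye 0.66 [0.5629 0.0051 0.1612]
hook_stand 0.9 [ 0.627  -0.321   0.0035]
hook_seat 0.91 [ 0.5727 -0.339   0.1673]
hook_seat 0.19 [ 0.7228 -0.0608  0.0049]
hook_tip 0.6 [ 0.5405 -0.3444  0.1838]
hook_tip 0.5 [0.5626 0.002  0.0581]
stain_blue 0.59 [7.495e-01 8.040e-02 4.000e-04]
brown_bottle_2 0.6 [ 0.7844 -0.1228  0.0042]
immersion_oil 0.53 [ 0.7259 -0.0607  0.0057]
immersion_oil 0.28 [ 0.5416 -0.3433  0.1866]
side
heater 0.98 [ 0.4107 -0.1841 -0.0067]
heater 0.79 [ 0.5606  0.0022 -0.0021]
heater 0.6 [ 0.426   0.4079 -0.0088]
well_mouth 0.76 [0.4222 0.4129 0.0574]
well_mouth 0.74 [ 0.4162 -0.1855  0.0547]
well_mouth 0.65 [0.5641 0.0015 0.0596]
cover 0.92 [0.5622 0.0065 0.0574]
cover_grip 0.97 [0.5627 0.0014 0.1277]
cover_eye 0.87 [0.5679 0.0066 0.1541]
hook_stand 0.92 [ 0.6208 -0.3211 -0.002 ]
hook_stand 0.6 [ 0.7232 -0.0544 -0.0033]
hook_stand 0.41 [5.633e-01 2.000e-04 6.250e-02]
hook_seat 0.85 [ 0.5772 -0.3387  0.1701]
stain_blue 0.8 [ 0.7471  0.08   -0.0014]
brown_bottle_2 0.65 [ 7.80e-01 -1.19e-01 -1.00e-04]
immersion_oil 0.7 [ 0.725  -0.053  -0.0036]
```

View pics/a.png

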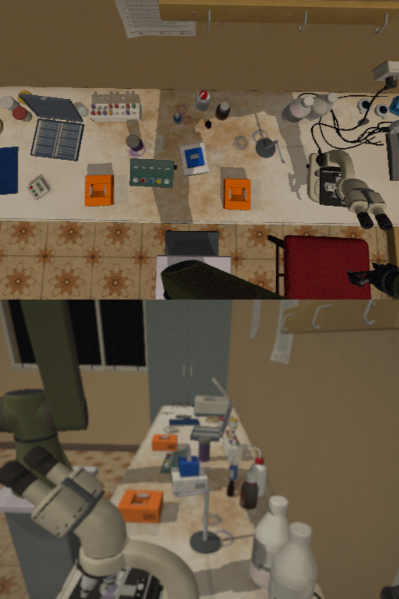

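The picture shows the white heater with its blue cover near top-view pixel (193,157), two orange look-alikes, and the hook stand near (265,148). Next I need the yaws.

Run:
```python
from h import *
def rect(P):
    r=cv2.minAreaRect((P[:,:2]*1000).astype(np.float32));print(len(P),np.round(r[0],1),np.round(r[1],1),round(r[2],1))
for n in ["top","side"]:
    c=dict(np.load(n+".npz")); X=cloud(c); im=c["img"].astype(int)
    near=np.hypot(X[...,0]-.563,X[...,1]-.003)<.1
    z=X[...,2]
    print(n)
    if n=="top":
        print("heater top");rect(X[near&(abs(z-.06)<.006)])
        print("cover top");rect(X[near&(abs(z-.116)<.006)])
    print("loop/stub");m=near&(z>.13)
    P=X[m];print(P.mean(0).round(4),P.max(0).round(4));rect(P)
    print("bar");m=(np.hypot(X[...,0]-.58,X[...,1]+.335)<.1)&(abs(z-.172)<.02)
    P=X[m];rect(P);l=cv2.fitLine((P[:,:2]).astype(np.float32),cv2.DIST_HUBER,0,.01,.01).ravel();print(l.round(4),np.degrees(np.arctan2(l[1],l[0])),P[:,2].max(),np.median(P[:,2]))
```

```text
top
heater top
696 [564.4   2. ] [130.6 109.8] 11.2
cover top
426 [563.7   2.1] [71.8 71.9] 11.2
loop/stub
[0.5615 0.0019 0.1533] [0.5692 0.0197 0.1776]
62 [561.4   2.2] [11.  35.3] 10.7
bar
84 [ 582.6 -334.4] [96.1 10.9] 16.9
[ 0.9609  0.277   0.5866 -0.3319] 16.083996 0.1867804219809427 0.17211272874085815
side
loop/stub
[ 0.5642 -0.0047  0.1492] [0.5737 0.0191 0.1764]
74 [563.8   1.3] [15.7 36.2] 12.2
bar
214 [ 582.8 -333.5] [98.9 10.8] 14.2
[ 0.968   0.251   0.5896 -0.3332] 14.533786 0.18500910003706825 0.17133494726081558
```

```bash
cat >> h.py <<'E'
from scipy.spatial.transform import Rotation as Ro
def go(p,yaw,tilt=0):
    """tool shift (mm) and turn (deg) to TCP p; tool x at yaw, z down, tilt about tool x"""
    s=get_state();R=np.array(s["tcp_rot"]);y=np.radians(yaw)
    T=np.array([[np.cos(y),np.sin(y),0],[np.sin(y),-np.cos(y),0],[0,0,-1]])@Ro.from_rotvec([np.radians(tilt),0,0]).as_matrix()
    print(p,"shift mm",(R.T@(np.array(p)-s["tcp_pos"])*1000).round(1),"turn",np.degrees(Ro.from_matrix(R.T@T).as_rotvec()).round(2))
def st():
    s=get_state();R=np.array(s["tcp_rot"]);print("t",round(s["time"],2),"tcp",np.round(s["tcp_pos"],4),"yaw",np.degrees(np.arctan2(R[1,0],R[0,0])).round(2),"z",R[:,2].round(3),"F",np.round(s["contact_force"],1),"gap",round(s["finger_gap"],3),"grip",round(s["grasp_force"],1))
E
python3 - <<'E'
from h import *
st();go([.5635,.002,.24],11.2)
E
```

```text
t 1.2 tcp [ 0.1634 -0.5773  0.2313] yaw 15.8 z [-0. -0. -1.] F [ 0.5 -0.7 -0.5] gap 0.996 grip 0.0
[0.5635, 0.002, 0.24] shift mm [ 542.8 -448.5   -8.7] turn [0.  0.  4.6]
```

Emit:
arm_command:
  motion:
    - [[0.039,-0.032,-0.009],[0,0,0.5],-1]
    - [[0.077,-0.064,-0.009],[0,0,1],-1]
    - [[0.115,-0.095,-0.009],[0,0,1.5],-1]
    - [[0.154,-0.127,-0.009],[0,0,2],-1]
    - [[0.192,-0.159,-0.009],[0,0,2.5],-1]
    - [[0.231,-0.191,-0.009],[0,0,3],-1]
    - [[0.269,-0.222,-0.009],[0,0,3.5],-1]
    - [[0.308,-0.254,-0.009],[0,0,4],-1]
    - [[0.346,-0.286,-0.009],[0,0,4.6],-1]
    - [[0.385,-0.318,-0.009],[0,0,4.6],-1]

```text
time: 2.2
tcp_pos: [0.4478, -0.1651, 0.2407]
tcp_rot: [[0.981, 0.194, 0.001], [0.194, -0.981, -0.0], [0.001, 0.001, -1.0]]
contact_force: [-0.5, -0.4, 0.4]
finger_gap: 1.004
grasp_force: 0.0
```

Run:
```python
from h import *
st();go([.5635,.002,.24],11.2)
```

```text
t 2.2 tcp [ 0.4478 -0.1651  0.2407] yaw 11.19 z [ 0.001 -0.    -1.   ] F [-0.5 -0.4  0.4] gap 1.004 grip 0.0
[0.5635, 0.002, 0.24] shift mm [ 145.9 -141.5    0.7] turn [ 0.03 -0.04 -0.01]
```

Emit:
arm_command:
  motion:
    - [[0.035,-0.034,0],[0,0,0],-1]
    - [[0.07,-0.068,0],[0,0,0],-1]
    - [[0.105,-0.102,0],[0,0,0],-1]
    - [[0.13,-0.126,0],[0,0,0],-1]
    - [[0.146,-0.1415,0],[0,0,0],-1]
    - [[0.146,-0.1415,0],[0,0,0],-1]
    - [[0.146,-0.1415,0],[0,0,0],-1]
    - [[0.146,-0.1415,0],[0,0,0],-1]
    - [[0.146,-0.1415,0],[0,0,0],-1]
    - [[0.146,-0.1415,0],[0,0,0],-1]

```text
time: 3.2
tcp_pos: [0.5623, -0.0007, 0.2405]
tcp_rot: [[0.981, 0.193, 0.0], [0.193, -0.981, -0.0], [0.0, 0.0, -1.0]]
contact_force: [-0.2, -0.1, 0.1]
finger_gap: 0.999
grasp_force: 0.0
```

Run:
```python
from h import *
st()
c=camera("wrist");cv2.imwrite("pics/w1.png",c["img"])
look(c,["cover_grip","cover_eye","cover","heater"])
go([.5635,.002,.118],11.2)
```

```text
t 3.2 tcp [ 0.5623 -0.0007  0.2405] yaw 11.12 z [ 0. -0. -1.] F [-0.2 -0.1  0.1] gap 0.999 grip 0.0
cover_grip 0.8 [0.5644 0.0056 0.1267]
cover_eye 0.78 [0.561  0.0089 0.1566]
cover 0.81 [0.5588 0.0068 0.0589]
heater 0.89 [ 0.4242  0.412  -0.004 ]
heater 0.68 [ 0.4164 -0.1857 -0.0007]
[0.5635, 0.002, 0.118] shift mm [  1.3  -1.9 122.4] turn [ 0.   -0.01 -0.02]
```

View pics/w1.png

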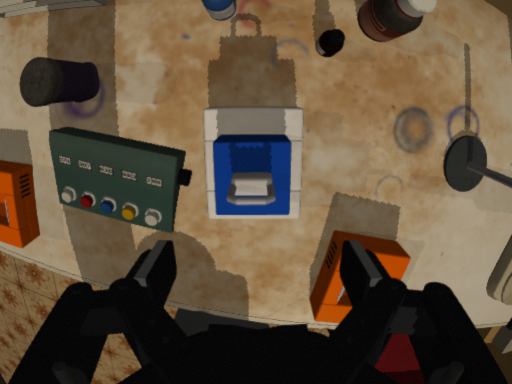

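The wrist view shows the cover at about (252,178), square to the gripper and between the fingers (x≈160 and 358). The fused position agrees, so I'm descending.

Emit:
arm_command:
  motion:
    - [[0.001,-0.002,0.02],[0,0,0],-1]
    - [[0.001,-0.002,0.045],[0,0,0],-1]
    - [[0.001,-0.002,0.07],[0,0,0],-1]
    - [[0.001,-0.002,0.09],[0,0,0],-1]
    - [[0.001,-0.002,0.105],[0,0,0],-1]
    - [[0.001,-0.002,0.115],[0,0,0],-1]
    - [[0.001,-0.002,0.122],[0,0,0],-1]
    - [[0.001,-0.002,0.122],[0,0,0],1]
    - [[0.001,-0.002,0.122],[0,0,0],1]
    - [[0.001,-0.002,0.122],[0,0,0],1]

```text
time: 4.45
tcp_pos: [0.5639, 0.0024, 0.1192]
tcp_rot: [[0.981, 0.194, 0.001], [0.194, -0.981, 0.0], [0.001, 0.0, -1.0]]
contact_force: [0.4, 0.5, 0.8]
finger_gap: 0.512
grasp_force: 0.0
```

Emit:
arm_command:
  motion:
    - [[0,0,0],[0,0,0],1]
    - [[0,0,0],[0,0,0],1]
    - [[0,0,0],[0,0,0],1]
    - [[0,0,0],[0,0,0],1]
    - [[0,0,0],[0,0,0],1]
    - [[0,0,0],[0,0,0],1]
    - [[0,0,-0.003],[0,0,0],1]
    - [[0,0,-0.006],[0,0,0],1]
    - [[0,0,-0.01],[0,0,0],1]
    - [[0,0,-0.015],[0,0,0],1]

```text
time: 5.45
tcp_pos: [0.563, 0.0022, 0.1334]
tcp_rot: [[0.981, 0.194, -0.001], [0.194, -0.981, -0.0], [-0.001, 0.0, -1.0]]
contact_force: [-0.2, 0.4, -0.3]
finger_gap: 0.422
grasp_force: 59.6
```

Run:
```python
from h import *
st()
c=camera("wrist");cv2.imwrite("pics/w2.png",c["img"])
look(c,["cover_grip","cover_eye","cover"])
c=camera("side");look(c,["cover_grip","cover_eye","cover"])
go([.5635,.002,.198],11.2)
```

```text
t 5.45 tcp [0.563  0.0022 0.1334] yaw 11.2 z [-0.001 -0.    -1.   ] F [-0.2  0.4 -0.3] gap 0.422 grip 59.6
cover_grip 0.85 [0.5617 0.0015 0.1413]
cover_eye 0.57 [0.5627 0.0032 0.1742]
cover 0.72 [0.5592 0.0048 0.0708]
cover_grip 0.88 [0.5639 0.0009 0.1426]
cover_eye 0.83 [0.5641 0.0011 0.1692]
cover_eye 0.71 [ 0.5602  0.0012 -0.0006]
[0.5635, 0.002, 0.198] shift mm [  0.3   0.4 -64.9] turn [-0.    0.02  0.  ]
```

View pics/w2.png

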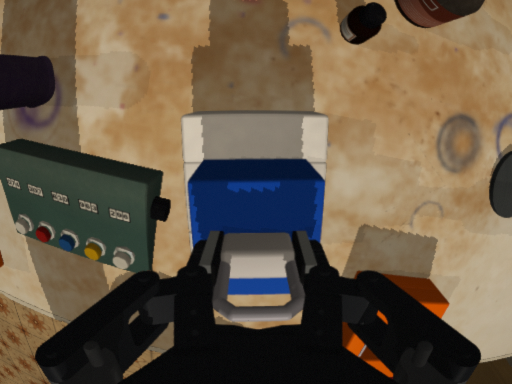

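Cover is gripped squarely (stub at (256,260) between the pads, loop upright). Lifting and carrying it to in front of the hook.

Emit:
arm_command:
  motion:
    - [[0,0,-0.008],[0,0,0],1]
    - [[0,0,-0.02],[0,0,0],1]
    - [[0,0,-0.036],[0,0,0],1]
    - [[0,0,-0.05],[0,0,0],1]
    - [[0,0,-0.06],[0,0,0],1]
    - [[-0.003,0.007,-0.065],[0,0,0],1]
    - [[-0.01,0.023,-0.065],[0,0,0],1]
    - [[-0.021,0.048,-0.065],[0,0,-0.5],1]
    - [[-0.033,0.075,-0.065],[0,0,-1],1]
    - [[-0.046,0.104,-0.065],[0,0,-1.5],1]

```text
time: 6.85
tcp_pos: [0.5377, -0.1097, 0.1982]
tcp_rot: [[0.975, 0.221, -0.0], [0.221, -0.975, -0.0], [-0.0, 0.0, -1.0]]
contact_force: [-0.3, 0.8, -1.6]
finger_gap: 0.42
grasp_force: 59.6
```

Emit:
arm_command:
  motion:
    - [[-0.013,0.03,0],[0,0,-0.5],1]
    - [[-0.026,0.06,0],[0,0,-1],1]
    - [[-0.04,0.09,0],[0,0,-1.5],1]
    - [[-0.053,0.12,0],[0,0,-2],1]
    - [[-0.066,0.15,0],[0,0,-2.5],1]
    - [[-0.08,0.18,0],[0,0,-2.8],1]
    - [[-0.09,0.205,0],[0,0,-2.8],1]
    - [[-0.098,0.222,0],[0,0,-2.8],1]
    - [[-0.102,0.232,0],[0,0,-2.8],1]
    - [[-0.102,0.232,0],[0,0,-2.8],1]

```text
time: 7.85
tcp_pos: [0.4887, -0.3586, 0.1977]
tcp_rot: [[0.964, 0.265, -0.001], [0.265, -0.964, -0.0], [-0.001, -0.0, -1.0]]
contact_force: [-1.2, -0.2, 0.1]
finger_gap: 0.402
grasp_force: 59.6
```

Run:
```python
from h import *
st()
for n in ["wrist","side","top"]:
    c=camera(n);print(n)
    if n=="wrist":cv2.imwrite("pics/w3.png",c["img"])
    look(c,["cover_grip","cover_eye","hook_seat","hook_tip"])
    if n!="wrist":
        X=cloud(c);r=np.array([-.9659,-.2588]);d=X[...,:2]-np.array([.626,-.322]);a=d@r
        m=(a>.015)&(a<.1)&(abs(d@np.array([.2588,-.9659]))<.02)&(abs(X[...,2]-.175)<.02)
        P=X[m]; print(len(P),"a",a[m].max().round(4),P[:,2].max().round(4)); l=cv2.fitLine(P[:,:2].astype(np.float32),cv2.DIST_HUBER,0,.01,.01).ravel();print(l.round(4),np.degrees(np.arctan(l[1]/l[0])).round(2),P[abs(a[m]-.05)<.02][:,2].max())
go([.481,-.362,.138],15.5)
```

```text
t 7.85 tcp [ 0.4887 -0.3586  0.1977] yaw 15.39 z [-0.001 -0.    -1.   ] F [-1.2 -0.2  0.1] gap 0.402 grip 59.6
wrist
cover_grip 0.6 [ 0.4875 -0.3601  0.2061]
cover_grip 0.5 [0.5634 0.0021 0.033 ]
cover_eye 0.55 [ 0.4879 -0.3586  0.2344]
hook_seat 0.88 [ 0.5743 -0.335   0.1729]
hook_tip 0.72 [ 0.5366 -0.3447  0.1823]
side
cover_grip 0.86 [ 0.486  -0.3589  0.208 ]
cover_eye 0.84 [ 0.4936 -0.3618  0.2345]
hook_seat 0.41 [ 0.5352 -0.345   0.184 ]
hook_tip 0.92 [ 0.5378 -0.3438  0.1828]
193 a 0.0999 0.1949
[ 0.942   0.3355  0.5607 -0.3426] 19.6 0.17445710029755135
top
cover_grip 0.91 [ 0.4888 -0.3592  0.2065]
cover_grip 0.46 [0.5599 0.0055 0.0362]
cover_eye 0.89 [ 0.4887 -0.3577  0.2387]
hook_seat 0.91 [ 0.5745 -0.3384  0.1677]
hook_tip 0.82 [ 0.5387 -0.3412  0.1833]
76 a 0.0999 0.1943
[ 0.9718  0.2359  0.5735 -0.3356] 13.64 0.1755921018302226
[0.481, -0.362, 0.138] shift mm [-9.4  1.4 60.7] turn [ 0.12  0.06 -0.01]
```

View pics/w3.png

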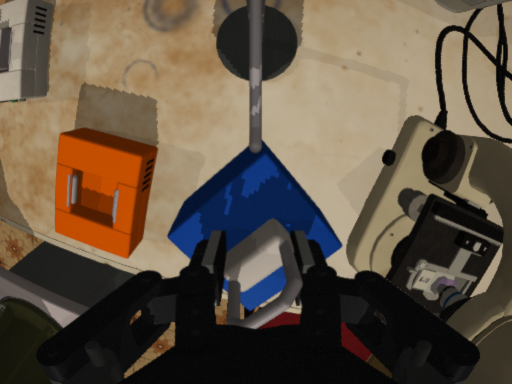

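The wrist view shows the cover twisted in the grip: its corner touches the hook tip at (258,148), and the loop is rotated about 40° (from (235,320) to (295,290)). My path clipped the tip. I'll set the cover on the free bench and regrasp it squarely, so first I measure the twist.

Run:
```python
from h import *
st()
for n in ["top","side"]:
    c=camera(n);X=cloud(c);z=X[...,2];b=c["img"].astype(int)
    m=(np.hypot(X[...,0]-.488,X[...,1]+.36)<.07)&(z>.13)&(z<.205)&(b[...,0]>b[...,2]+40)
    P=X[m];print(n,len(P),P[:,2].min().round(3),P[:,2].max().round(3))
    T=P[P[:,2]>.188]
    for Q in (P,T):
        if len(Q)>5:
            r=cv2.minAreaRect((Q[:,:2]*1000).astype(np.float32));print(len(Q),np.round(r[0],1),np.round(r[1],1),round(r[2],1))
go([.45,-.365,.12],15.5)
```

```text
t 8.6 tcp [ 0.4897 -0.358   0.1987] yaw 15.49 z [-0.    -0.002 -1.   ] F [-2.9 -4.4  0.3] gap 0.403 grip 60.7
top 419 0.143 0.201
419 [ 488.9 -357.5] [71.8 72. ] 54.9
280 [ 489.2 -358.2] [70.9 70.8] 55.2
side 1529 0.139 0.198
1529 [ 487.8 -361.6] [69.  73.5] 55.6
569 [ 489.5 -362.7] [69.1 69.5] 55.3
[0.45, -0.365, 0.12] shift mm [-40.   -4.   78.7] turn [ 0.11  0.06 -0.01]
```

Emit:
arm_command:
  motion:
    - [[-0.01,-0.001,0],[0,0,0],1]
    - [[-0.025,-0.002,0],[0,0,0],1]
    - [[-0.036,-0.004,0.01],[0,0,5],1]
    - [[-0.04,-0.004,0.025],[0,0,12],1]
    - [[-0.04,-0.004,0.045],[0,0,20],1]
    - [[-0.04,-0.004,0.065],[0,0,28],1]
    - [[-0.04,-0.004,0.085],[0,0,35],1]
    - [[-0.04,-0.004,0.102],[0,0,39.7],1]
    - [[-0.04,-0.004,0.114],[0,0,39.7],1]
    - [[-0.04,-0.004,0.12],[0,0,39.7],1]

```text
time: 9.7
tcp_pos: [0.4492, -0.3635, 0.0773]
tcp_rot: [[0.913, -0.408, -0.001], [-0.408, -0.913, 0.001], [-0.001, -0.001, -1.0]]
contact_force: [-0.2, 0.2, -0.6]
finger_gap: 0.4
grasp_force: 59.5
```

Run:
```python
from h import *
st()
c=camera("top");X=cloud(c);z=X[...,2];b=c["img"].astype(int)
s=get_state()["tcp_pos"]
m=(np.hypot(X[...,0]-s[0],X[...,1]-s[1])<.07)&(b[...,0]>b[...,2]+40)
P=X[m];T=P[P[:,2]>P[:,2].max()-.012];r=cv2.minAreaRect((T[:,:2]*1000).astype(np.float32));print(P[:,2].min(),P[:,2].max(),np.median(T[:,2]),np.round(r[0],1),np.round(r[1],1),round(r[2],1))
go([.45,-.365,.060],-24.2)
```

```text
t 9.7 tcp [ 0.4492 -0.3635  0.0773] yaw -24.09 z [-0.001  0.001 -1.   ] F [-0.2  0.2 -0.6] gap 0.4 grip 59.5
0.021861863480399868 0.2080719116720256 0.2080719116720256 [ 430.8 -334.9] [0. 0.] 0.0
[0.45, -0.365, 0.06] shift mm [ 1.4  1.1 16.9] turn [-0.05  0.1   0.1 ]
```

Emit:
arm_command:
  motion:
    - [[0,0,0.005],[0,0,0],1]
    - [[0,0,0.011],[0,0,0],1]
    - [[0,0,0.015],[0,0,0],1]
    - [[0,0,0.017],[0,0,0],1]
    - [[0,0,0.017],[0,0,0],1]
    - [[0,0,0.017],[0,0,0],-1]
    - [[0,0,0.017],[0,0,0],-1]
    - [[0,0,0.017],[0,0,0],-1]
    - [[0,0,0.017],[0,0,0],-1]
    - [[0,0,0.017],[0,0,0],-1]

```text
time: 10.75
tcp_pos: [0.4502, -0.3642, 0.0614]
tcp_rot: [[0.912, -0.41, 0.0], [-0.41, -0.912, -0.0], [0.0, 0.0, -1.0]]
contact_force: [-0.4, 0.2, 0.2]
finger_gap: 0.997
grasp_force: 0.0
```

Emit:
arm_command:
  motion:
    - [[0,0,0],[0,0,0],-1]
    - [[0,0,0],[0,0,-5],-1]
    - [[0,0,0],[0,0,-12],-1]
    - [[0,0,0],[0,0,-20],-1]
    - [[0,0,0],[0,0,-28],-1]
    - [[0,0,0],[0,0,-35],-1]
    - [[0,0,0],[0,0,-39.7],-1]
    - [[0,0,0],[0,0,-39.7],-1]
    - [[0,0,0],[0,0,-39.7],-1]
    - [[0,0,0],[0,0,-39.7],-1]

```text
time: 11.75
tcp_pos: [0.4502, -0.3642, 0.0613]
tcp_rot: [[0.964, 0.266, -0.0], [0.266, -0.964, 0.0], [0.0, -0.0, -1.0]]
contact_force: [0.7, 0.6, -0.1]
finger_gap: 0.998
grasp_force: 0.0
```

Run:
```python
from h import *
st()
c=camera("wrist");cv2.imwrite("pics/w4.png",c["img"]);look(c,["cover_grip"])
c=camera("side");look(c,["cover_grip","cover"])
X=cloud(c);z=X[...,2];b=c["img"].astype(int)
s=get_state()["tcp_pos"]
m=(np.hypot(X[...,0]-s[0],X[...,1]-s[1])<.07)&(b[...,0]>b[...,2]+40)&(z<.07)
P=X[m];r=cv2.minAreaRect((P[:,:2]*1000).astype(np.float32));print(len(P),P[:,2].max(),np.round(r[0],1),np.round(r[1],1),round(r[2],1))
```

```text
t 11.75 tcp [ 0.4502 -0.3642  0.0613] yaw 15.42 z [-0.  0. -1.] F [ 0.7  0.6 -0.1] gap 0.998 grip 0.0
cover_grip 0.62 [ 0.4465 -0.3633  0.0674]
cover_grip 0.78 [ 0.4475 -0.3617  0.0673]
cover_grip 0.55 [0.7466 0.081  0.001 ]
cover 0.69 [0.748  0.0804 0.0019]
318 0.05858318490187547 [ 451.9 -365.7] [65.4 68.1] 24.3
```

View pics/w4.png

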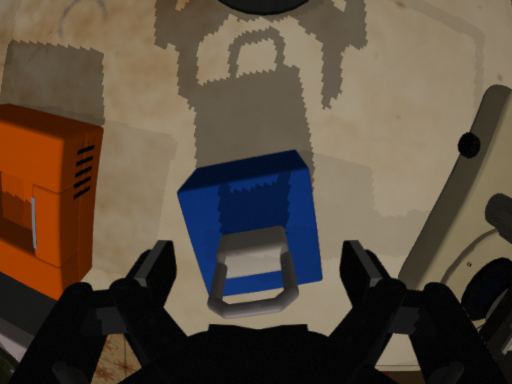

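The cover stands on the bench at (250,225), still about 8° counter-clockwise of the gripper. Turning that last bit and regrasping slightly lower.

Emit:
arm_command:
  motion:
    - [[0,0,0.002],[0,0,-5],-1]
    - [[0,0,0.004],[0,0,-8.5],-1]
    - [[0,0,0.004],[0,0,-8.5],-1]
    - [[0,0,0.004],[0,0,-8.5],1]
    - [[0,0,0.004],[0,0,-8.5],1]
    - [[0,0,0.004],[0,0,-8.5],1]
    - [[0,0,0.004],[0,0,-8.5],1]
    - [[0,0,0.004],[0,0,-8.5],1]
    - [[0,0,0.004],[0,0,-8.5],1]
    - [[0,0,0.004],[0,0,-8.5],1]

```text
time: 13.0
tcp_pos: [0.4502, -0.3639, 0.0575]
tcp_rot: [[0.914, 0.407, 0.0], [0.407, -0.914, 0.0], [0.0, -0.0, -1.0]]
contact_force: [-0.9, 2.5, 4.4]
finger_gap: 0.424
grasp_force: 59.4
```

Run:
```python
from h import *
st()
c=camera("wrist");cv2.imwrite("pics/w5.png",cv2.resize(c["img"][130:330,130:380],(0,0),fx=1.2,fy=1.2))
go([.474,-.364,.1385],15.5)
```

```text
t 13.0 tcp [ 0.4502 -0.3639  0.0575] yaw 24.0 z [ 0.  0. -1.] F [-0.9  2.5  4.4] gap 0.424 grip 59.4
[0.474, -0.364, 0.1385] shift mm [ 21.8   9.7 -81. ] turn [-0.02 -0.01  8.5 ]
```

View pics/w5.png

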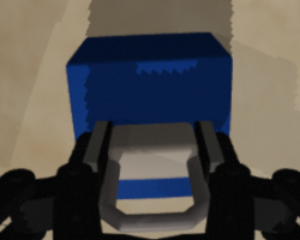

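Square grip now: the stub is flush between the pads and the loop upright. Raising to threading height in line with the bar.

Emit:
arm_command:
  motion:
    - [[0,0,-0.005],[0,0,0],1]
    - [[0,0,-0.014],[0,0,1],1]
    - [[0,0,-0.026],[0,0,3],1]
    - [[-0.001,0.002,-0.04],[0,0,5],1]
    - [[-0.002,0.003,-0.054],[0,0,7],1]
    - [[-0.002,0.003,-0.066],[0,0,9],1]
    - [[-0.002,0.003,-0.075],[0,0,9],1]
    - [[-0.002,0.003,-0.08],[0,0,9],1]
    - [[-0.002,0.003,-0.0805],[0,0,9],1]
    - [[-0.002,0.003,-0.0805],[0,0,9],1]

```text
time: 14.05
tcp_pos: [0.4495, -0.3676, 0.1376]
tcp_rot: [[0.966, 0.259, -0.0], [0.259, -0.966, 0.0], [-0.0, -0.0, -1.0]]
contact_force: [0.8, 0.3, -2.0]
finger_gap: 0.423
grasp_force: 59.6
```

Run:
```python
from h import *
st()
for n in ["side","wrist","top"]:
    c=camera(n);print(n);look(c,["cover_eye","cover_grip","hook_tip","hook_seat"])
    if n=="side":
        X=cloud(c);z=X[...,2];b=c["img"].astype(int)
        m=(np.hypot(X[...,0]-.45,X[...,1]+.367)<.07)&(b[...,0]>b[...,2]+40)
        P=X[m];r=cv2.minAreaRect((P[:,:2]*1000).astype(np.float32));print(P[:,2].min(),np.round(r[0],1),np.round(r[1],1),round(r[2],1))
go([.5384,-.344,.138],15);go([.5722,-.3349,.138],15)
```

```text
t 14.05 tcp [ 0.4495 -0.3676  0.1376] yaw 15.01 z [-0.  0. -1.] F [ 0.8  0.3 -2. ] gap 0.423 grip 59.6
side
cover_eye 0.77 [ 0.4537 -0.3676  0.1736]
cover_grip 0.79 [ 0.4482 -0.3676  0.1488]
hook_tip 0.94 [ 0.535  -0.3427  0.1853]
hook_seat 0.71 [ 0.575  -0.3373  0.1721]
0.08214538164498504 [ 450.5 -371.7] [68.8 69.7] 16.5
wrist
cover_eye 0.64 [ 0.446  -0.3678  0.1797]
cover_grip 0.67 [ 0.4484 -0.3692  0.1509]
hook_tip 0.59 [ 0.5389 -0.3436  0.1825]
top
cover_eye 0.77 [ 0.4502 -0.3652  0.1808]
cover_grip 0.61 [ 0.449  -0.3709  0.1483]
hook_tip 0.6 [ 0.5423 -0.3454  0.1835]
hook_tip 0.42 [ 0.5665  0.0075 -0.0013]
hook_tip 0.24 [ 0.4493 -0.3684  0.1827]
hook_seat 0.86 [ 0.5745 -0.3357  0.1704]
[0.5384, -0.344, 0.138] shift mm [91.9  0.  -0.2] turn [ 0. -0.  0.]
[0.5722, -0.3349, 0.138] shift mm [126.9   0.   -0.2] turn [ 0. -0.  0.]
```

Emit:
arm_command:
  motion:
    - [[0.015,0,0],[0,0,0],1]
    - [[0.035,0,0],[0,0,0],1]
    - [[0.055,0,0],[0,0,0],1]
    - [[0.07,0,0],[0,0,0],1]
    - [[0.08,0,0],[0,0,0],1]
    - [[0.09,0,0],[0,0,0],1]
    - [[0.1,0,0],[0,0,0],1]
    - [[0.11,0,0],[0,0,0],1]
    - [[0.119,0,0],[0,0,0],1]
    - [[0.125,0,0],[0,0,0],1]

```text
time: 15.8
tcp_pos: [0.5711, -0.3352, 0.1378]
tcp_rot: [[0.966, 0.259, 0.0], [0.259, -0.966, -0.0], [0.0, 0.0, -1.0]]
contact_force: [-0.1, -0.5, 0.1]
finger_gap: 0.422
grasp_force: 59.6
```

Run:
```python
from h import *
st()
c=camera("wrist");a=c["img"][100:340,100:400]
look(c,["cover_eye","hook_tip","cover"])
c=camera("side");look(c,["cover_eye","hook_tip","hook_seat","cover"])
R=cv2.Rodrigues(np.array(c["rvec"],float))[0]
f=192/np.tan(np.radians(c["vfov"])/2);p=R@np.array([.57,-.335,.16])+np.array(c["tvec"]).ravel();u,v=int(p[0]/p[2]*f+c["cx"]),int(p[1]/p[2]*f+c["cy"])
s=c["img"][v-50:v+50,u-50:u+50]
cv2.imwrite("pics/w6.png",np.hstack([cv2.resize(a,(375,300)),cv2.resize(s,(300,300))]))
```

```text
t 15.8 tcp [ 0.5711 -0.3352  0.1378] yaw 15.01 z [ 0. -0. -1.] F [-0.1 -0.5  0.1] gap 0.422 grip 59.6
cover_eye 0.64 [ 0.5694 -0.3338  0.178 ]
cover 0.96 [ 0.5656 -0.3333  0.0782]
cover_eye 0.91 [ 0.5748 -0.3357  0.178 ]
hook_tip 0.63 [ 0.5377 -0.3447  0.1817]
hook_tip 0.38 [ 0.5719 -0.3349  0.1491]
hook_seat 0.93 [ 0.5731 -0.3373  0.172 ]
hook_seat 0.34 [ 0.7462  0.0832 -0.0009]
hook_seat 0.2 [ 0.5369 -0.3442  0.1816]
cover 0.64 [ 0.5675 -0.3318  0.0761]
cover 0.45 [7.443e-01 8.330e-02 3.000e-04]
```

View pics/w6.png

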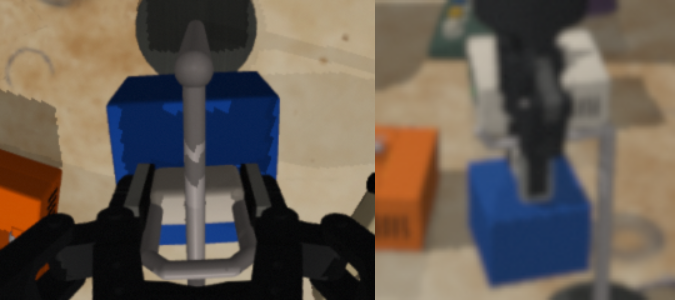

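The loop (around (200,235) in the left crop) surrounds the bar, which passes centrally through it. Lowering onto the bar.

Emit:
arm_command:
  motion:
    - [[0,0,0.003],[0,0,0],1]
    - [[0,0,0.006],[0,0,0],1]
    - [[0,0,0.009],[0,0,0],1]
    - [[0,0,0.012],[0,0,0],1]
    - [[0,0,0.014],[0,0,0],1]
    - [[0,0,0.0155],[0,0,0],1]
    - [[0,0,0.0165],[0,0,0],1]
    - [[0,0,0.0175],[0,0,0],1]
    - [[0,0,0.0175],[0,0,0],1]
    - [[0,0,0.0175],[0,0,0],1]

```text
time: 17.25
tcp_pos: [0.5704, -0.3354, 0.1204]
tcp_rot: [[0.966, 0.259, 0.0], [0.259, -0.966, -0.0], [0.0, 0.0, -1.0]]
contact_force: [-0.5, -0.6, -1.6]
finger_gap: 0.421
grasp_force: 59.7
```

Emit:
arm_command:
  motion:
    - [[0,0,0.001],[0,0,0],1]
    - [[0,0,0.002],[0,0,0],1]
    - [[0,0,0.002],[0,0,0],1]
    - [[0,0,0.002],[0,0,0],0.1]
    - [[0,0,0.002],[0,0,0],0]
    - [[0,0,0.002],[0,0,0],-0.1]
    - [[0,0,0.002],[0,0,0],-0.4]
    - [[0,0,0.002],[0,0,0],-0.7]
    - [[0,0,0.002],[0,0,0],-1]
    - [[0,0,0.002],[0,0,0],-1]

```text
time: 18.25
tcp_pos: [0.5704, -0.3354, 0.1183]
tcp_rot: [[0.966, 0.259, -0.0], [0.259, -0.966, 0.0], [-0.0, -0.0, -1.0]]
contact_force: [-0.9, 0.3, -0.8]
finger_gap: 1.001
grasp_force: 0.0
```

Run:
```python
from h import *
st()
for n in ["wrist","side"]:
    c=camera(n);look(c,["cover_eye","cover_grip","cover"])
```

```text
t 18.25 tcp [ 0.5704 -0.3354  0.1183] yaw 15.0 z [-0.  0. -1.] F [-0.9  0.3 -0.8] gap 1.001 grip 0.0
cover_eye 0.92 [ 0.5711 -0.3343  0.1603]
cover_grip 0.59 [ 0.5674 -0.3369  0.1307]
cover_grip 0.56 [ 0.5704 -0.3311  0.1689]
cover 0.62 [ 0.5659 -0.3308  0.0594]
cover_eye 0.64 [ 0.5728 -0.3375  0.1595]
cover_grip 0.77 [ 0.5708 -0.3339  0.131 ]
cover 0.81 [ 0.5712 -0.3344  0.0584]
```

Hung (eye z ≈ 0.159, as expected). Rising and going to the block.

Emit:
arm_command:
  motion:
    - [[0,0,-0.008],[0,0,0],-1]
    - [[0,0,-0.022],[0,0,0],-1]
    - [[0,0,-0.04],[0,0,0],-1]
    - [[0,0,-0.06],[0,0,0],-1]
    - [[0,0,-0.08],[0,0,0],-1]
    - [[0,0,-0.095],[0,0,0],-1]
    - [[0.003,-0.012,-0.1],[0,0,0],-1]
    - [[0.01,-0.04,-0.1],[0,0,1],-1]
    - [[0.019,-0.077,-0.1],[0,0,2],-1]
    - [[0.028,-0.115,-0.1],[0,0,3],-1]

```text
time: 19.65
tcp_pos: [0.5672, -0.2154, 0.2184]
tcp_rot: [[0.978, 0.206, 0.0], [0.206, -0.978, 0.0], [0.0, -0.0, -1.0]]
contact_force: [-0.0, 0.5, -0.5]
finger_gap: 0.997
grasp_force: 0.0
```

Emit:
arm_command:
  motion:
    - [[0.01,-0.037,0],[0,0,0.8],-1]
    - [[0.019,-0.075,0],[0,0,0.8],-1]
    - [[0.029,-0.112,0],[0,0,0.8],-1]
    - [[0.037,-0.145,0],[0,0,0.8],-1]
    - [[0.043,-0.175,0],[0,0,0.8],-1]
    - [[0.047,-0.195,0],[0,0,0.8],-1]
    - [[0.049,-0.208,0],[0,0,0.8],-1]
    - [[0.049,-0.213,0],[0,0,0.8],-1]
    - [[0.049,-0.213,0],[0,0,0.8],-1]
    - [[0.049,-0.213,0],[0,0,0.8],-1]

```text
time: 20.65
tcp_pos: [0.5712, 0.0008, 0.2183]
tcp_rot: [[0.981, 0.194, -0.0], [0.194, -0.981, -0.0], [-0.0, 0.0, -1.0]]
contact_force: [-0.7, -0.2, 0.2]
finger_gap: 0.999
grasp_force: 0.0
```

Run:
```python
from h import *
st()
for n in ["wrist","side","top"]:
    c=camera(n);print(n)
    if n=="wrist": cv2.imwrite("pics/w7.png",c["img"])
    look(c,["block_grip","block","well_mouth","cover_eye"])
    if n=="side":
        X=cloud(c);m=(np.hypot(X[...,0]-.563,X[...,1]-.002)<.03)&(X[...,2]>.085)&(X[...,2]<.115);P=X[m]
        r=cv2.minAreaRect((P[:,:2]*1000).astype(np.float32));print(len(P),P[:,2].max(),np.round(r[0],1),np.round(r[1],1),r[2])
go([.5635,.002,.0765],11.2)
```

```text
t 20.65 tcp [0.5712 0.0008 0.2183] yaw 11.16 z [-0. -0. -1.] F [-0.7 -0.2  0.2] gap 0.999 grip 0.0
wrist
block_grip 0.7 [0.5655 0.0032 0.0922]
block 0.98 [0.5668 0.0019 0.0354]
block 0.29 [ 0.7515  0.0782 -0.0019]
side
block_grip 0.55 [ 0.563  -0.0015  0.0969]
block 0.63 [0.5601 0.0009 0.034 ]
block 0.22 [ 0.5741 -0.337   0.1688]
well_mouth 0.78 [0.5619 0.0026 0.0605]
well_mouth 0.75 [0.4198 0.4142 0.0562]
cover_eye 0.84 [ 0.5735 -0.3354  0.1527]
65 0.10973047258608569 [564.8   2.2] [18.1 21.3] 2.74526309967041
top
block_grip 0.68 [ 0.7811 -0.1249  0.001 ]
well_mouth 0.91 [0.4246 0.4088 0.0497]
well_mouth 0.6 [ 0.4202 -0.1854  0.0511]
cover_eye 0.93 [ 0.572  -0.3329  0.1621]
[0.5635, 0.002, 0.0765] shift mm [ -7.6  -2.  141.8] turn [ 0.   -0.    0.01]
```

View pics/w7.png

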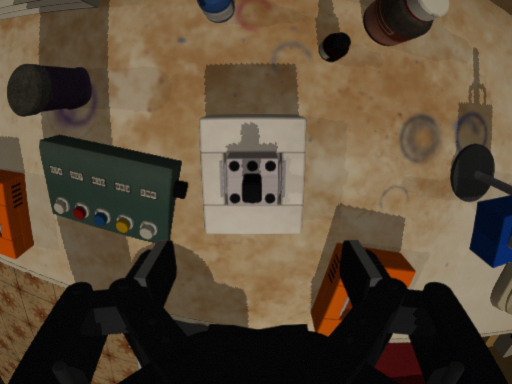

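Handle at about (252,187), square to the gripper; cover seen hanging at right. Descending to grip the handle.

Emit:
arm_command:
  motion:
    - [[-0.002,-0.001,0.015],[0,0,0],-1]
    - [[-0.005,-0.002,0.04],[0,0,0],-1]
    - [[-0.007,-0.002,0.07],[0,0,0],-1]
    - [[-0.007,-0.002,0.095],[0,0,0],-1]
    - [[-0.007,-0.002,0.115],[0,0,0],-1]
    - [[-0.007,-0.002,0.13],[0,0,0],-1]
    - [[-0.007,-0.002,0.138],[0,0,0],-1]
    - [[-0.007,-0.002,0.1415],[0,0,0],-1]
    - [[-0.007,-0.002,0.1415],[0,0,0],-1]
    - [[-0.007,-0.002,0.1415],[0,0,0],0.3]

```text
time: 22.4
tcp_pos: [0.5647, 0.0021, 0.0776]
tcp_rot: [[0.981, 0.194, 0.001], [0.194, -0.981, 0.0], [0.001, 0.0, -1.0]]
contact_force: [0.7, -0.3, 0.4]
finger_gap: 0.856
grasp_force: 0.0
```

Emit:
arm_command:
  motion:
    - [[0,0,0],[0,0,0],1]
    - [[0,0,0],[0,0,0],1]
    - [[0,0,0],[0,0,0],1]
    - [[0,0,0],[0,0,0],1]
    - [[0,0,0],[0,0,0],1]
    - [[0,0,0],[0,0,0],1]
    - [[0,0,0],[0,0,0],1]
    - [[0,0,0],[0,0,0],1]
    - [[0,0,0],[0,0,0],1]
    - [[0,0,0],[0,0,0],1]

```text
time: 23.4
tcp_pos: [0.564, 0.0037, 0.0774]
tcp_rot: [[0.981, 0.195, 0.0], [0.195, -0.981, 0.003], [0.001, -0.003, -1.0]]
contact_force: [-2.0, 6.0, 3.3]
finger_gap: 0.202
grasp_force: 60.1
```

Run:
```python
from h import *
st()
def T(f,r):
    f=np.radians(f);M=np.eye(4);M[:3,:3]=Ro.from_rotvec([f,0,0]).as_matrix();L=24.5+r
    M[:3,3]=[0,np.sin(f)*L,-(np.cos(f)*L-24.5)];return M
S=[(0,0),(-7.5,3.4),(7.5,10.2),(-7.5,17),(7.5,23.8),(0,27.2)]
for a,b in zip(S,S[1:]):
    print(a,b)
    for k in (.1,.3,.5,.7,.9,1):
        f=a[0]+k*(b[0]-a[0]);r=a[1]+k*(b[1]-a[1]);D=np.linalg.inv(T(*a))@T(f,r)
        print(D[:3,3].round(1),round(f-a[0],2))
```

```text
t 23.4 tcp [0.564  0.0037 0.0774] yaw 11.25 z [ 0.     0.003 -1.   ] F [-2.   6.   3.3] gap 0.202 grip 60.1
(0, 0) (-7.5, 3.4)
[ 0.  -0.3 -0.3] -0.75
[ 0. -1. -1.] -2.25
[ 0.  -1.7 -1.6] -3.75
[ 0.  -2.5 -2.3] -5.25
[ 0.  -3.2 -2.9] -6.75
[ 0.  -3.6 -3.2] -7.5
(-7.5, 3.4) (7.5, 10.2)
[ 0.   0.7 -0.7] 1.5
[ 0.   2.3 -1.9] 4.5
[ 0.   4.1 -3.1] 7.5
[ 0.   6.  -4.2] 10.5
[ 0.   7.9 -5.2] 13.5
[ 0.   9.  -5.6] 15.0
(7.5, 10.2) (-7.5, 17)
[ 0.  -0.9 -0.7] -1.5
[ 0.  -2.9 -1.9] -4.5
[ 0.  -5.  -3.1] -7.5
[ 0.  -7.2 -4.1] -10.5
[ 0.  -9.5 -5. ] -13.5
[  0.  -10.7  -5.4] -15.0
(-7.5, 17) (7.5, 23.8)
[ 0.   1.1 -0.7] 1.5
[ 0.   3.4 -1.9] 4.5
[ 0.   5.9 -3. ] 7.5
[ 0.   8.4 -4. ] 10.5
[ 0.  11.1 -4.8] 13.5
[ 0.  12.5 -5.2] 15.0
(7.5, 23.8) (0, 27.2)
[ 0.  -0.6 -0.3] -0.75
[ 0.  -1.9 -1. ] -2.25
[ 0.  -3.3 -1.6] -3.75
[ 0.  -4.6 -2.2] -5.25
[ 0.  -6.  -2.7] -6.75
[ 0.  -6.7 -3. ] -7.5
```

Gripped. First rock: to the heater's left, including a 1.5 mm lateral correction.

Emit:
arm_command:
  motion:
    - [[0,-0.0015,0],[0,0,0],1]
    - [[0,-0.002,-0.0005],[-0.9,0,0],1]
    - [[0,-0.0025,-0.001],[-2.2,0,0],1]
    - [[0,-0.0032,-0.0016],[-3.7,0,0],1]
    - [[0,-0.004,-0.0023],[-5.2,0,0],1]
    - [[0,-0.0047,-0.0029],[-6.7,0,0],1]
    - [[0,-0.0051,-0.0032],[-7.5,0,0],1]
    - [[0,-0.0051,-0.0032],[-7.5,0,0],1]
    - [[0,-0.0051,-0.0032],[-7.5,0,0],1]
    - [[0,-0.0051,-0.0032],[-7.5,0,0],1]

```text
time: 24.4
tcp_pos: [0.5631, 0.0076, 0.08]
tcp_rot: [[0.981, 0.193, 0.026], [0.195, -0.973, -0.127], [0.0, 0.13, -0.992]]
contact_force: [1.0, 5.9, 2.2]
finger_gap: 0.203
grasp_force: 59.9
```

Emit:
arm_command:
  motion:
    - [[0,0.0007,-0.0007],[1.5,0,0],1]
    - [[0,0.0018,-0.0015],[3.5,0,0],1]
    - [[0,0.003,-0.0023],[5.5,0,0],1]
    - [[0,0.0041,-0.0031],[7.5,0,0],1]
    - [[0,0.0054,-0.0038],[9.5,0,0],1]
    - [[0,0.0067,-0.0045],[11.5,0,0],1]
    - [[0,0.0079,-0.0052],[13.5,0,0],1]
    - [[0,0.009,-0.0056],[15,0,0],1]
    - [[0,0.009,-0.0056],[15,0,0],1]
    - [[0,0.009,-0.0056],[15,0,0],1]

```text
time: 25.4
tcp_pos: [0.5648, -0.0011, 0.0866]
tcp_rot: [[0.981, 0.192, -0.025], [0.194, -0.973, 0.128], [0.0, -0.131, -0.991]]
contact_force: [1.8, 4.8, 0.7]
finger_gap: 0.196
grasp_force: 59.6
```

Run:
```python
from h import *
st()
c=camera("wrist");cv2.imwrite("pics/w8.png",c["img"][150:384,120:400]);look(c,["block","block_grip"])
c=camera("side");look(c,["block","cover_eye"])
```

```text
t 25.4 tcp [ 0.5648 -0.0011  0.0866] yaw 11.2 z [-0.025  0.128 -0.991] F [1.8 4.8 0.7] gap 0.196 grip 59.6
block 0.89 [0.5678 0.001  0.0404]
block_grip 0.68 [ 0.565  -0.0013  0.1024]
block 0.74 [0.5618 0.0047 0.0449]
cover_eye 0.95 [ 0.5729 -0.3363  0.156 ]
```

View pics/w8.png

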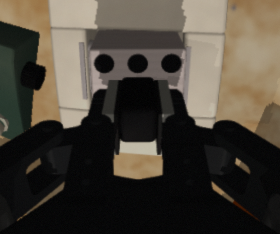

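The block (crop (137,55)) tilts with the gripper and has risen to about 0.042 m, so the walk-up works. Continuing left, then right.

Emit:
arm_command:
  motion:
    - [[0,-0.0009,-0.0007],[-1.5,0,0],1]
    - [[0,-0.0022,-0.0015],[-3.5,0,0],1]
    - [[0,-0.0036,-0.0023],[-5.5,0,0],1]
    - [[0,-0.005,-0.0031],[-7.5,0,0],1]
    - [[0,-0.0065,-0.0038],[-9.5,0,0],1]
    - [[0,-0.008,-0.0044],[-11.5,0,0],1]
    - [[0,-0.0095,-0.005],[-13.5,0,0],1]
    - [[0,-0.0107,-0.0054],[-15,0,0],1]
    - [[0,-0.0107,-0.0054],[-15,0,0],1]
    - [[0,-0.0107,-0.0054],[-15,0,0],1]

```text
time: 26.7
tcp_pos: [0.5626, 0.0088, 0.0929]
tcp_rot: [[0.981, 0.193, 0.025], [0.195, -0.972, -0.129], [-0.0, 0.131, -0.991]]
contact_force: [4.0, 4.9, -8.1]
finger_gap: 0.199
grasp_force: 59.9
```

Emit:
arm_command:
  motion:
    - [[0,0.0011,-0.0007],[1.5,0,0],1]
    - [[0,0.0026,-0.0015],[3.5,0,0],1]
    - [[0,0.0042,-0.0023],[5.5,0,0],1]
    - [[0,0.0059,-0.003],[7.5,0,0],1]
    - [[0,0.0076,-0.0037],[9.5,0,0],1]
    - [[0,0.0094,-0.0043],[11.5,0,0],1]
    - [[0,0.0111,-0.0048],[13.5,0,0],1]
    - [[0,0.0125,-0.0052],[15,0,0],1]
    - [[0,0.0125,-0.0052],[15,0,0],1]
    - [[0,0.0125,-0.0052],[15,0,0],1]

```text
time: 27.7
tcp_pos: [0.5643, -0.0007, 0.1001]
tcp_rot: [[0.981, 0.193, -0.027], [0.195, -0.972, 0.134], [-0.0, -0.136, -0.991]]
contact_force: [0.6, 12.4, -2.5]
finger_gap: 0.204
grasp_force: 60.4
```

Emit:
arm_command:
  motion:
    - [[0,-0.0006,-0.0003],[-0.7,0,0],1]
    - [[0,-0.0019,-0.001],[-2.2,0,0],1]
    - [[0,-0.0033,-0.0016],[-3.7,0,0],1]
    - [[0,-0.0046,-0.0022],[-5.2,0,0],1]
    - [[0,-0.006,-0.0027],[-6.7,0,0],1]
    - [[0,-0.0067,-0.003],[-7.5,0,0],1]
    - [[0,-0.0067,-0.003],[-7.5,0,0],1]
    - [[0,-0.0067,-0.003],[-7.5,0,0],1]
    - [[0,-0.0067,-0.003],[-7.5,0,0],1]
    - [[0,-0.0067,-0.003],[-7.5,0,0],1]

```text
time: 28.7
tcp_pos: [0.5637, 0.0031, 0.104]
tcp_rot: [[0.981, 0.194, -0.0], [0.194, -0.981, -0.0], [-0.0, 0.0, -1.0]]
contact_force: [0.5, -0.4, -2.6]
finger_gap: 0.198
grasp_force: 60.6
```

Run:
```python
from h import *
st()
c=camera("wrist");look(c,["block","block_grip"])
c=camera("side");look(c,["block","block_grip","cover_eye"])
go([.5638,.0035,.1235],11.2)
```

```text
t 28.7 tcp [0.5637 0.0031 0.104 ] yaw 11.17 z [-0. -0. -1.] F [ 0.5 -0.4 -2.6] gap 0.198 grip 60.6
block 0.76 [0.5685 0.0023 0.0581]
block 0.57 [5.656e-01 9.000e-04 2.000e-04]
block_grip 0.95 [0.5661 0.003  0.1191]
block 0.78 [0.5609 0.0027 0.0606]
block_grip 0.61 [0.5603 0.0017 0.1208]
block_grip 0.59 [0.5593 0.0024 0.0599]
cover_eye 0.57 [ 0.571  -0.3365  0.1555]
cover_eye 0.18 [0.564  0.0018 0.0574]
[0.5638, 0.0035, 0.1235] shift mm [  0.1  -0.1 -19.4] turn [-0.  0. -0.]
```

Emit:
arm_command:
  motion:
    - [[0,0,-0.001],[0,0,0],1]
    - [[0,0,-0.003],[0,0,0],1]
    - [[0,0,-0.006],[0,0,0],1]
    - [[0,0,-0.009],[0,0,0],1]
    - [[0,0,-0.012],[0,0,0],1]
    - [[0,0,-0.015],[0,0,0],1]
    - [[0,0,-0.018],[0,0,0],1]
    - [[0,0,-0.02],[0,0,0],1]
    - [[0,0,-0.0205],[0,0,0],1]
    - [[0,0,-0.0205],[0,0,0],1]

```text
time: 30.05
tcp_pos: [0.5638, 0.0034, 0.1247]
tcp_rot: [[0.981, 0.194, 0.0], [0.194, -0.981, 0.0], [0.0, 0.0, -1.0]]
contact_force: [-0.6, 0.1, -2.2]
finger_gap: 0.201
grasp_force: 60.6
```

Emit:
arm_command:
  motion:
    - [[0,0,0],[0,0,0],1]
    - [[0,0,0],[0,0,0],1]
    - [[0,0,0],[0,0,0],1]
    - [[0,0,0],[0,0,0],1]
    - [[0,0,0],[0,0,0],1]
    - [[0,0,0],[0,0,0],1]
    - [[0,0,0],[0,0,0],1]
    - [[0,0,0],[0,0,0],1]
    - [[0,0,0],[0,0,0],1]
    - [[0,0,0],[0,0,0],1]

```text
time: 31.05
tcp_pos: [0.5637, 0.0034, 0.1246]
tcp_rot: [[0.981, 0.194, -0.0], [0.194, -0.981, 0.0], [-0.0, -0.0, -1.0]]
contact_force: [-0.9, -1.2, -3.2]
finger_gap: 0.201
grasp_force: 60.6
```

Run:
```python
from h import *
st()
a=camera("wrist");look(a,["block","block_grip"])
c=camera("side");look(c,["block","block_grip","cover_eye","cover"])
def crop(p):
    R=cv2.Rodrigues(np.array(c["rvec"],float))[0];f=192/np.tan(np.radians(c["vfov"])/2);p=R@np.array(p)+np.array(c["tvec"]).ravel()
    u,v=int(p[0]/p[2]*f+c["cx"]),int(p[1]/p[2]*f+c["cy"]);return cv2.resize(c["img"][v-45:v+45,u-45:u+45],(260,260))
cv2.imwrite("pics/w9.png",np.hstack([cv2.resize(a["img"][150:384,120:400],(280,260)),crop([.563,.003,.09]),crop([.572,-.335,.12])]))
```

```text
t 31.05 tcp [0.5637 0.0034 0.1246] yaw 11.2 z [-0.  0. -1.] F [-0.9 -1.2 -3.2] gap 0.201 grip 60.6
block 0.63 [0.5647 0.0011 0.0814]
block_grip 0.81 [0.5667 0.0045 0.1416]
block 0.68 [0.5634 0.004  0.0853]
block_grip 0.82 [ 0.5643 -0.001   0.1449]
cover_eye 0.64 [ 0.5769 -0.3358  0.1545]
cover_eye 0.18 [ 0.5768 -0.3381  0.1725]
cover 0.61 [ 0.5725 -0.3303  0.0558]
```

View pics/w9.png

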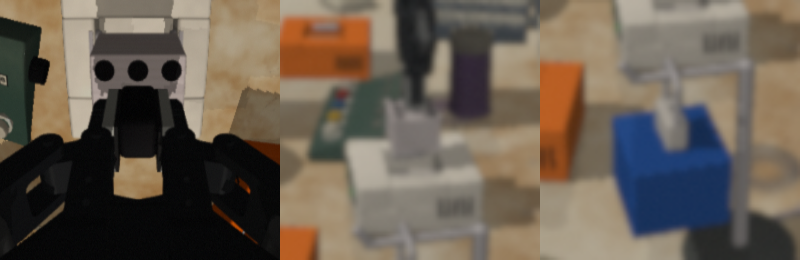

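The block is held upright about 2 cm above the well (middle crop), and the cover hangs on the hook (right crop). Handing in.

```bash
python3 -c "
from station import *
print(sign_off())"
```

```text
the job is handed in; nothing more can be done
None
```

I handed the job in at about 31 s: the cover hangs on the hook, and the block, rocked free left and right, is held upright and still about 2 cm above its well. On the way the cover clipped the hook tip and twisted in the grip, so I set it down on the bench and regrasped it before hanging.

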